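Open the latched drop-front of the wide medicine cupboard

ROBOT

A 6-joint arm with a two-finger parallel gripper is mounted at the origin on the work surface. World frame = base frame: x ahead of the robot, y to its left, z up, the work surface at z = 0. Lengths are in mm, angles in rad, forces in N, time in s.
With the tool pointing down it reaches from about 300 to 775 mm from the base axis. Payload 14.6 kg.
Tool frame: the origin (TCP) lies at the very end of the fingers, on their centre line; the grasp point (between the pads) lies 19 mm behind it; z points along the fingers, y is the direction in which the jaws open and shut (so a half turn about z gives the same grasp; the last joint's range is limited). The gripper opens to 94 mm and grips with 3 to 60 N. Pads are 16 mm wide; open, the fingers measure 119 mm over their backs; the gripper's body (75 mm by 177 mm) begins 78 mm behind the grasp point.
Start: joints at [1.115, 0.3, 1.521, -0, 1.321, -0.067], TCP at [208.49, 508.941, 205.446] pointing down, gripper open.
Joint ranges: [-3.03, 3.03], [-0.79, 2.21], [0.23, 2.52], [-1.04, 4.18], [0, 3.07], [-2.55, 2.55]. Speed limits (rad/s): [2.22, 2.22, 2.57, 3.14, 3.14, 3.14].

INTERFACE

Orientations are given as [roll, pitch, yaw] about the fixed x, y, z axes, in that order (R = Rz(yaw) Ry(pitch) Rx(roll)).
In Python, from cell import manip gives the robot as it stands.
- The arm moves only by the shell command python3 -m pendant 'ROWS' [FORCE]. ROWS is JSON, a list of rows, each an object with "claw": the finger opening in m, from 0 to 0.094; "delta_pos": the shift along the tool's x, y, z in m, a list of three; "rotation": the turn, a rotation vector about the tool's x, y, z in rad, a list of three. A call has 1 to 10 rows; each row is the pose to reach, as a shift and turn from the pose measured when the call began, along the tool's axes at that moment; what a row does not reach only later rows make up. A row lasts 1/8 s, in which the tool goes at most 62.5 mm and 10.7 degrees, less where a joint would pass 70% of its speed; a pose out of reach is approached as far as the arm can. A call with a gripper value outside its range is refused whole. The fingers move at their own pace and stop on an object; FORCE is the grip in N (left out, the last holds). Time passes only in rows, so rows that repeat a pose let the fingers close. It gives the time, the measured TCP pose, the force and the opening at its end, in the units of the state.
- manip.read_state(): the state, without advancing time (a new reading comes with each control period).
- manip.camera(name): name is "scene" or "side" or "wrist"; returns the picture (420x560x3 uint8, red, green, blue); there is no depth.
- manip.camera_model(name): a dict with "fx", "fy", "cx", "cy" (pixels), "distortion" ([k1, k2, p1, p2, k3] as OpenCV has them; the pictures are not rectified), "cam_to_world" (4x4, takes a point from camera to world coordinates); the wrist camera has in their place "T_tool_cam" (4x4, takes a point from camera to tool coordinates, whose origin is the TCP and whose axes are the flange's). Camera axes: x right, y up, looking along -z (the intrinsics and any distortion apply to the point x, -y, -z); pixel columns grow to the right and rows downward; lengths in mm; the calibration is good to about 2 mm. A picture is of the moment at which its call begins: read the wrist's pose just before it. camera_model takes no time and is no camera call.
- manip.sign_off(): hands the job in, once; it reports no verdict.
The state is a dict: "clock": time; "joints": joint angles; "qd": joint speeds; "effort": joint torques, N m; "eef_pos": TCP position; "eef_rot": TCP orientation; "wrist_force": force on the tool from outside, world axes, zero at the start; "moment": the same for the moment, N m; "finger_gap": finger opening in mm.
Only numpy, scipy, OpenCV 4.12 (cv2) and the standard library are available. Lean on these libraries where they do the work, as an engineer would, in place of code of your own. Each camera call takes 0.05 s, during which the arm holds its last target.

TASK

Two small white medicine cupboards stand on the clinic table, each with a drop-front door held ajar by a sprung child-safety hook. On the wide cupboard, press the hook down through the gap at the top of the door so that the door drops free, then push that door down until it lies flat open. Leave the narrow cupboard latched.

Things in the scene. Friction and masses are not known exactly. Their poses are not given: they have to be found in the camera images.
- wide_cupboard: WIDE white cupboard, fixed: 200 mm wide (y), 130 deep, 190 high; the narrow one (120 mm wide, else alike) stands on either side. Origin: centre of underside, z up; +x points out of its front (x = 65 mm), away from the robot. Door: hinge line along y at x = 65, z = 20 mm, in its inner face; 165 mm to its upper edge, 196 wide, 10 thick. Ajar, an open gap 50 mm wide lies between front and door.
- wide_hook_top (a point): Where to press the hook: a point on the top face of its white lever, 30 mm wide (y), 6 thick. The lever bridges the gap at mid-width, from its pivot on the door (24 mm beyond this point) into the cupboard, level, 27 mm below the cupboard's top (163 mm above the table). At the start the point is at x = 90, y = 0 mm of the cupboard; it moves with the lever.
- wide_door (a joint): Door hinge angle: 0 upright, 0.34 ajar on the hook, 1.57 flat open, inner face up at z = 20 mm. Freed, it drops by itself only to 0.9 to 1.2, where stiff stays hold it; push the smooth panel on down (about 3 N at 80 mm from the hinge) and it stays. The lever stands up from its inner face at mid-width, 128 to 148 mm from the hinge; push beside it, e.g. 55 mm off mid-width.
- wide_hook (a joint): Angle of the slippery nylon hook on the door: 0 sprung up, grows as pressed, stop 0.7. From about 0.13 (4 mm down at the press point) it slips under the catch and the door drops; 12 to 15 mm is sure, at 4 to 7 N. Its upturned tip can hang on a finger left in the gap, so withdraw upwards to let the door drop.
- narrow_door (a joint): Hinge angle of the narrow cupboard's door (same meaning): 0.34, ajar on its own hook; to be left so.
Not all that is in view belongs to the job. What is shaped like the part that bears narrow_door but pink or yellow is not meant.

How it is judged (in metres and radians):
On the way, in this order (a step that is already met when the one before it is completed fails the run):
1. the wide cupboard's hook is pressed down (value of joint wide_hook above 0.06 rad).
2. the wide cupboard's door has dropped free of its catch (value of joint wide_door above 0.45 rad), for 0.1 s.
At the end, for the whole second after the job is handed in: The wide cupboard's door lies open within 10 degrees of flat (above 1.4 rad) and at rest, and the narrow cupboard's door is still held ajar (below 0.42 rad) (value of joint wide_door above 1.4 rad and velocity of joint wide_door between -0.05 and 0.05 rad/s and value of joint narrow_door below 0.42 rad); the robot touches nothing.
It fails at once if the narrow cupboard's door comes free (value of joint narrow_door above 0.45 rad).
It also fails if it takes over 45 s, if anything falls off the work surface, if the arm or the gripper's body presses on something with over 40 N, if the wrist force passes 120 N, or if a joint passes its speed limit or range.

## Working session

There is one attempt and no reset: what is moved stays moved. The work goes in short steps, Python scripts to look and compute and a shell command to move; the robot and the scene stay as the last step left them, time stands still between calls to the robot, and variables do not carry over. Pictures are saved under pics/ and viewed, and the job is handed in when it is done.

```bash
mkdir -p pics; ls
python3 - <<'E'
from cell import manip
import cv2
s=manip.read_state();print(s)
for n in ["scene","side","wrist"]:
    cv2.imwrite(f"pics/{n}0.png",manip.camera(n)[:,:,::-1]);print(n,manip.camera_model(n))
E
```

```text
pics
{'clock': 0.0, 'joints': array([ 1.11544170e+00,  3.00481630e-01,  1.52156580e+00, -3.14428735e-05,
        1.32066177e+00, -6.66031137e-02]), 'qd': array([-0.00037907,  0.00029905, -0.00073134,  0.00100735, -0.00073694,
        0.0015088 ]), 'effort': array([-2.50358744e-04, -5.31824684e+01, -3.52726972e+01,  7.07186619e-02,
        2.46373558e-02, -2.94695084e-06]), 'eef_pos': array([208.37137422, 508.73330531, 204.88700846]), 'eef_rot': array([-3.14047656e+00, -4.39222265e-05,  2.75284892e+00]), 'wrist_force': array([ 0.18339926, -0.19894308,  0.01745653]), 'moment': array([-0.00640681, -0.01305486, -0.0148858 ]), 'finger_gap': 93.91082060419684}
scene {'fx': 443.4464046003954, 'fy': 443.4464046003954, 'cx': 269.7935538677142, 'cy': 209.35354413400518, 'distortion': array([-0.03334704,  0.        ,  0.        ,  0.        ,  0.        ]), 'cam_to_world': array([[ 9.99901102e-01, -1.21738673e-02,  7.04149058e-03,
         3.78228386e+02],
       [ 1.37787101e-02,  9.48279659e-01, -3.17136935e-01,
        -5.44707470e+02],
       [-2.81651934e-03,  3.17202593e-01,  9.48353617e-
[... 512 characters left out ...]
54e-03,  2.92438209e-01,  9.56261171e-01,
         1.10134233e+03],
       [ 0.00000000e+00,  0.00000000e+00,  0.00000000e+00,
         1.00000000e+00]])}
wrist {'fx': 370.4582748186697, 'fy': 370.4582748186697, 'cx': 277.7021758422462, 'cy': 211.5904354042157, 'distortion': array([-0.0742764,  0.       ,  0.       ,  0.       ,  0.       ]), 'T_tool_cam': array([[-2.20162696e-04,  9.67903443e-01,  2.51322258e-01,
         7.20938408e+01],
       [ 9.99999951e-01,  1.57346072e-04,  2.70039274e-04,
        -7.99423659e-01],
       [ 2.21827373e-04,  2.51322305e-01, -9.67903430e-01,
        -1.78284628e+02],
       [ 0.00000000e+00,  0.00000000e+00,  0.00000000e+00,
         1.00000000e+00]])}
```

View pics/scene0.png

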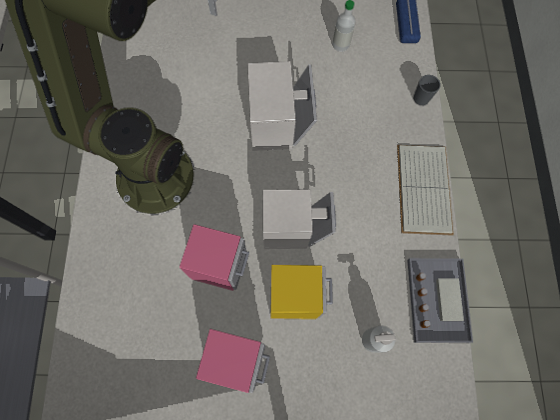

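View pics/side0.png

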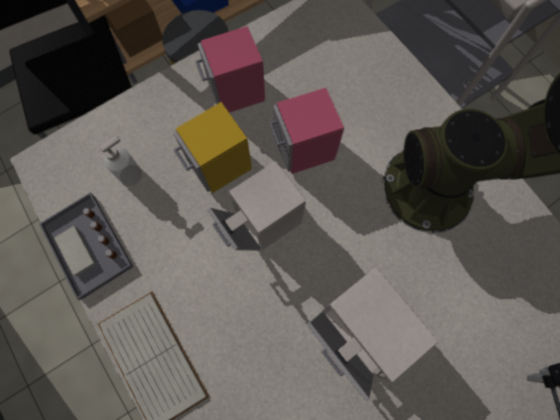

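View pics/wrist0.png

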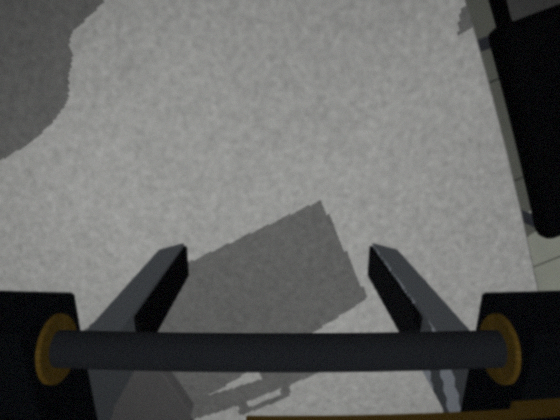

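The scene view shows the wide cupboard at about (273,103) with its lever near (299,94). The narrow white one is at (288,215). The pink and yellow boxes are decoys. I'll enlarge both views to pick out corners.

Run:
```python
import cv2
a=cv2.imread("pics/scene0.png")[50:160,230:340];cv2.imwrite("pics/s0z.png",cv2.resize(a,None,fx=5.4,fy=5.4,interpolation=cv2.INTER_CUBIC))
a=cv2.imread("pics/side0.png")[260:400,295:445];cv2.imwrite("pics/d0z.png",cv2.resize(a,None,fx=4,fy=4,interpolation=cv2.INTER_CUBIC))
```

```text
(no output)
```

View pics/s0z.png

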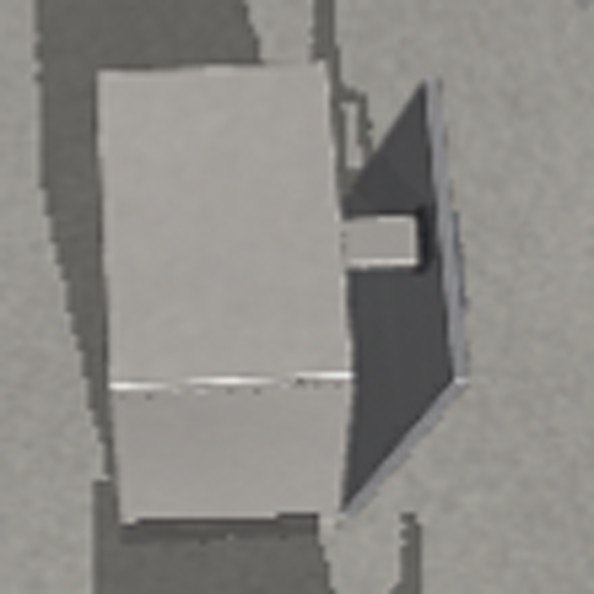

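View pics/d0z.png

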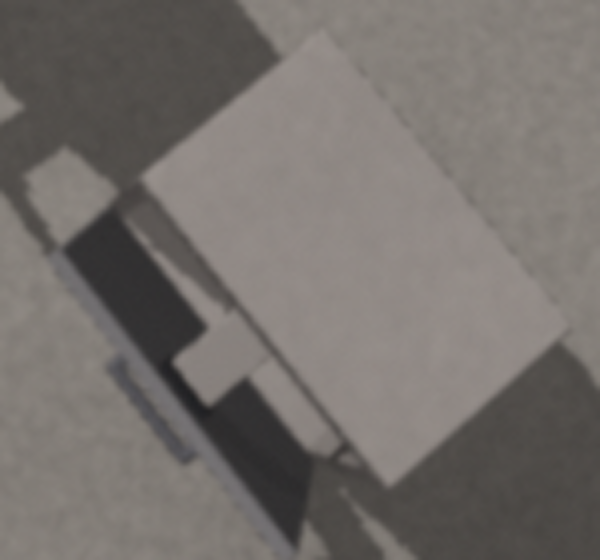

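```bash
cat > h.py <<'E'
import numpy as np,cv2
from cell import manip
from scipy.optimize import least_squares
from scipy.spatial.transform import Rotation as R
def proj(m,P,T=None):
    T=m["cam_to_world"] if T is None else T
    Tc=np.linalg.inv(T);F=np.diag([1,-1,-1.])
    Rm=F@Tc[:3,:3];t=F@Tc[:3,3]
    K=np.array([[m["fx"],0,m["cx"]],[0,m["fy"],m["cy"]],[0,0,1]])
    return cv2.projectPoints(np.asarray(P,float),cv2.Rodrigues(Rm)[0],t,K,m["distortion"])[0][:,0]
def loc(p,L):
    c,s=np.cos(p[2]),np.sin(p[2]);L=np.asarray(L,float)
    return np.c_[p[0]+c*L[:,0]-s*L[:,1],p[1]+s*L[:,0]+c*L[:,1],L[:,2]]
E
cat > fit.py <<'E'
from h import *
# local: rear+y, front+y, front-y, rear-y at z190
L=[[-65,100,190],[65,100,190],[65,-100,190],[-65,-100,190]]
sc=(np.array([[100,72],[325,65],[351,376],[110,385]])+.5)/5.4-.5+[230,50]
sd=(np.array([[568,328],[388,487],[143,180],[320,32]])+.5)/4-.5+[295,260]
M={n:manip.camera_model(n) for n in("scene","side")}
for use in(("scene",),("side",),("scene","side")):
    f=lambda p:np.concatenate([(proj(M[n],loc(p,L))-{"scene":sc,"side":sd}[n]).ravel() for n in use])
    r=least_squares(f,[370,240,0]);print(use,r.x,np.round(r.fun,1))
p=r.x
Q=loc(p,[[90,0,163],[65,0,190],[114,0,160],[140,55,20],[65+165,0,20]]);print(Q)
for n in M: print(n,proj(M[n],Q))
E
python3 fit.py
```

```text
('scene',) [3.67147441e+02 1.99254843e+02 6.01711802e-02] [-0.6 -0.1  0.8 -0.6  0.3  0.2 -0.4  0.4]
('side',) [3.71012480e+02 2.00265904e+02 7.12840214e-02] [ 1.2 -0.3 -0.2  1.2 -1.5 -0.1  0.5 -0.9]
('scene', 'side') [3.69655418e+02 2.00008177e+02 6.72396470e-02] [-0.  -0.2  1.4 -0.9  1.4 -0.2  0.7  0.3  1.5 -0.6  0.   0.7 -0.9 -0.8
  1.2 -1.4]
[[459.4520415  206.05518637 163.        ]
 [434.50853484 204.37546158 190.        ]
 [483.3978079  207.66772216 160.        ]
 [505.6436603  264.2903506   20.        ]
 [599.13567881 215.46164517  20.        ]]
scene [[301.3889678   93.87912064]
 [293.50420122  89.11617261]
 [309.28110232  94.07094023]
 [312.2734509  103.06719556]
 [340.76744428 116.2352049 ]]
side [[348.7654597  349.84017248]
 [360.08247332 342.36842822]
 [339.84258767 357.03993573]
 [338.06490566 380.47051415]
 [294.38956591 385.67274502]]
```

Both cameras agree to about 4 mm, and the predicted lever position, (301,94) in scene and (349,350) in side, matches what I see. I'll approach above the hook with the jaws closed. I'm choosing a yaw that puts the wrist camera on the outward side.

```bash
cat > rel.py <<'E'
import sys
from h import *
p=[369.6,200.0,.067]
lx,ly,z,yaw=map(float,sys.argv[1:5])
s=manip.read_state();R0=R.from_euler("xyz",s["eef_rot"])
T=loc(p,[[lx,ly,z]])[0];Rt=R.from_euler("xyz",[np.pi,0,yaw])
print("clock",s["clock"],"pos",s["eef_pos"],"rot",s["eef_rot"],"F",s["wrist_force"],"gap",s["finger_gap"],"j",np.round(s["joints"],2))
d=s["eef_pos"][:2]-p[:2];print("local",np.cos(.067)*d[0]+np.sin(.067)*d[1],-np.sin(.067)*d[0]+np.cos(.067)*d[1])
print("target",T,"delta m",np.round(R0.inv().apply(T-s["eef_pos"])/1000,4),"rotvec",np.round((R0.inv()*Rt).as_rotvec(),3))
E
python3 rel.py 90 0 230 0.067
```

```text
clock 0.15 pos [208.40847658 508.78879143 205.03179684] rot [-3.14077441e+00 -4.71619878e-05  2.75280985e+00] F [ 0.23341055 -0.16357572 -0.16375729] gap 93.73942318731702 j [ 1.12  0.3   1.52 -0.    1.32 -0.07]
local -140.15649057115064 318.8877280243088
target [459.39807056 206.02548957 230.        ] delta m [-0.347  -0.185  -0.0248] rotvec [-0.000e+00  1.000e-03  2.686e+00]
```

```bash
python3 -m pendant '[{"claw":0,"delta_pos":[-0.045,-0.024,-0.025],"rotation":[0,0,0.18]},{"claw":0,"delta_pos":[-0.09,-0.048,-0.025],"rotation":[0,0,0.36]},{"claw":0,"delta_pos":[-0.135,-0.072,-0.025],"rotation":[0,0,0.54]},{"claw":0,"delta_pos":[-0.18,-0.096,-0.025],"rotation":[0,0,0.72]},{"claw":0,"delta_pos":[-0.225,-0.12,-0.025],"rotation":[0,0,0.9]},{"claw":0,"delta_pos":[-0.27,-0.144,-0.025],"rotation":[0,0,1.08]},{"claw":0,"delta_pos":[-0.3,-0.16,-0.025],"rotation":[0,0,1.26]},{"claw":0,"delta_pos":[-0.33,-0.176,-0.025],"rotation":[0,0,1.44]},{"claw":0,"delta_pos":[-0.347,-0.185,-0.025],"rotation":[0,0,1.62]},{"claw":0,"delta_pos":[-0.347,-0.185,-0.025],"rotation":[0,0,1.8]}]'; python3 rel.py 90 0 230 0.067
```

```text
clock: 1.4
eef_pos: [460.0, 205.0, 229.9]
eef_rot: [-3.141, 0.001, 0.945]
wrist_force: [0.1, 0.5, 0.3]
finger_gap: 0.7
clock 1.4 pos [459.98370928 204.98583451 229.85856199] rot [-3.14149228e+00  1.38685329e-03  9.45132020e-01] F [0.08715763 0.51111772 0.2571305 ] gap 0.7320951448020606 j [ 0.35  0.18  1.61 -0.    1.35  0.97]
local 90.51471996422556 -1.076530870345005
target [459.39807056 206.02548957 230.        ] delta m [ 0.0005 -0.0011 -0.0001] rotvec [0.001 0.001 0.878]
```

```bash
python3 -m pendant '[{"claw":0,"delta_pos":[0,-0.001,0],"rotation":[0,0,0.18]},{"claw":0,"delta_pos":[0,-0.001,0],"rotation":[0,0,0.36]},{"claw":0,"delta_pos":[0,-0.001,0],"rotation":[0,0,0.54]},{"claw":0,"delta_pos":[0,-0.001,0],"rotation":[0,0,0.72]},{"claw":0,"delta_pos":[0,-0.001,0],"rotation":[0,0,0.878]},{"claw":0,"delta_pos":[0,-0.001,0],"rotation":[0,0,0.878]}]'; python3 rel.py 90 0 230 0.067;  python3 - <<'E'
from h import *
for n in ["scene","side","wrist"]:
    cv2.imwrite(f"pics/{n}1.png",manip.camera(n)[:,:,::-1])
a=cv2.imread("pics/side1.png")[200:400,245:445];b=cv2.imread("pics/wrist1.png")
cv2.imwrite("pics/c1.png",np.hstack([cv2.resize(a,(400,400),interpolation=cv2.INTER_CUBIC),cv2.resize(b,(400,400))]))
E
```

```text
clock: 2.15
eef_pos: [459.1, 205.6, 229.7]
eef_rot: [3.141, 0.001, 0.068]
wrist_force: [-0.3, 0.3, 0.2]
finger_gap: 0.5
clock 2.15 pos [459.07588403 205.5687738  229.68357203] rot [3.14051300e+00 1.35636061e-03 6.81125485e-02] F [-0.33086537  0.26773021  0.21369385] gap 0.4521834036269554 j [ 0.35  0.18  1.62 -0.    1.35  1.85]
local 89.64795928543879 -0.4341207056633838
target [459.39807056 206.02548957 230.        ] delta m [ 0.0004 -0.0004 -0.0003] rotvec [0.001 0.001 0.001]
```

View pics/c1.png

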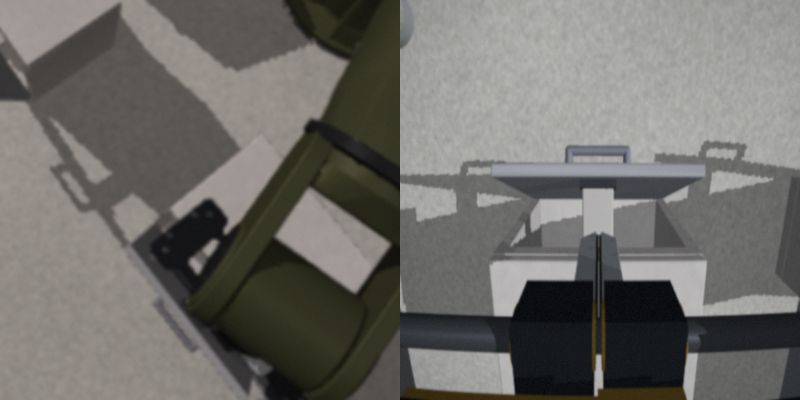

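View pics/wrist1.png

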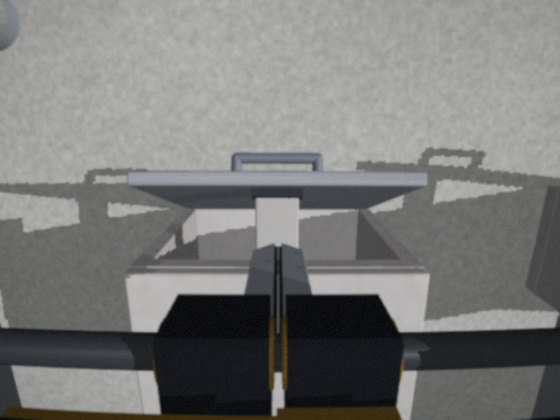

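The wrist view shows the fingertips (277,247) centred over the white lever, which spans columns 255–299. The cupboard's front top edge is at row ~270 and the door's upper edge at row ~180. Next I'll check the predicted positions in this picture.

Run:
```python
from h import *
m=manip.camera_model("wrist");s=manip.read_state()
T=np.eye(4);T[:3,:3]=R.from_euler("xyz",s["eef_rot"]).as_matrix();T[:3,3]=s["eef_pos"]
W=T@m["T_tool_cam"];p=[369.6,200,.067]
t=.34;zt=20+165*np.cos(t);xt=65+165*np.sin(t)
print(np.round(proj(m,loc(p,[[65,100,190],[65,-100,190],[114,15,163],[114,-15,163],[xt,98,zt],[xt,-98,zt]]),W),0))
print(proj(m,[s["eef_pos"]],W))
```

```text
[[120. 273.]
 [430. 274.]
 [253. 190.]
 [298. 190.]
 [123. 185.]
 [427. 186.]]
[[275.6557307  261.84941167]]
```

Predictions agree with the picture to a few mm. Now I'll go down to just touching the hook.

```bash
python3 -m pendant '[{"claw":0,"delta_pos":[0,0,0.03],"rotation":[0,0,0]},{"claw":0,"delta_pos":[0,0,0.055],"rotation":[0,0,0]},{"claw":0,"delta_pos":[0,0,0.063],"rotation":[0,0,0]},{"claw":0,"delta_pos":[0,0,0.069],"rotation":[0,0,0]},{"claw":0,"delta_pos":[0,0,0.069],"rotation":[0,0,0]}]'
python3 - <<'E'
from h import *
cv2.imwrite("pics/wrist2.png",manip.camera("wrist")[:,:,::-1])
E
```

```text
clock: 2.92
eef_pos: [459.3, 205.6, 161.3]
eef_rot: [3.141, 0.0, 0.071]
wrist_force: [-0.1, -0.4, -0.4]
finger_gap: 0.3
```

View pics/wrist2.png

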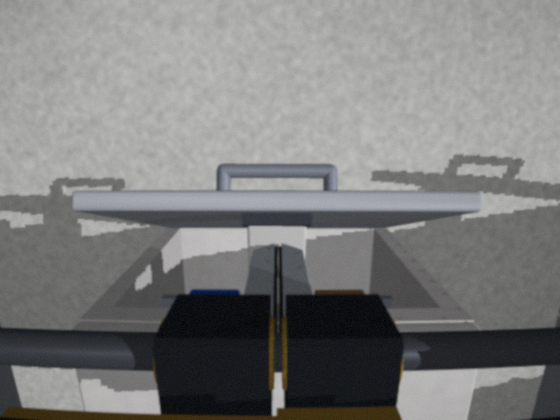

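The fingertips at (277,247) sit in the gap over the lever, which spans columns 248–306. The door edge is at row ~200 and the cupboard front at row ~320, so both are clear. Now I'll press about 14 mm.

```bash
python3 -m pendant '[{"claw":0,"delta_pos":[0,0,0.005],"rotation":[0,0,0]},{"claw":0,"delta_pos":[0,0,0.009],"rotation":[0,0,0]},{"claw":0,"delta_pos":[0,0,0.013],"rotation":[0,0,0]},{"claw":0,"delta_pos":[0,0,0.013],"rotation":[0,0,0]}]'
```

```text
clock: 3.48
eef_pos: [459.3, 205.6, 148.2]
eef_rot: [3.141, 0.0, 0.071]
wrist_force: [2.1, 1.0, 2.2]
finger_gap: 0.6
```

```bash
python3 -m pendant '[{"claw":0,"delta_pos":[0,0,-0.02],"rotation":[0,0,0]},{"claw":0,"delta_pos":[0,0,-0.06],"rotation":[0,0,0]},{"claw":0,"delta_pos":[0,0,-0.09],"rotation":[0,0,0]},{"claw":0,"delta_pos":[0,0,-0.09],"rotation":[0,0,0]},{"claw":0,"delta_pos":[0,0,-0.09],"rotation":[0,0,0]}]'; python3 rel.py 165 55 150 0.067;python3 - <<'E'
from h import *
cv2.imwrite("pics/wrist3.png",manip.camera("wrist")[:,:,::-1])
E
```

```text
clock: 4.1
eef_pos: [458.9, 205.5, 237.0]
eef_rot: [3.14, 0.002, 0.071]
wrist_force: [0.6, 1.3, -0.4]
finger_gap: 0.5
clock 4.1 pos [458.91224671 205.49666682 237.02288566] rot [3.14030561e+00 2.19580721e-03 7.07295871e-02] F [ 0.62564686  1.31490084 -0.38206381] gap 0.503454681685491 j [ 0.35  0.17  1.6  -0.    1.37  1.85]
local 89.47986155582294 -0.49511040286248686
target [530.54755239 265.92332955 150.        ] delta m [ 0.0759 -0.0553  0.0868] rotvec [0.001 0.002 0.004]
```

View pics/wrist3.png

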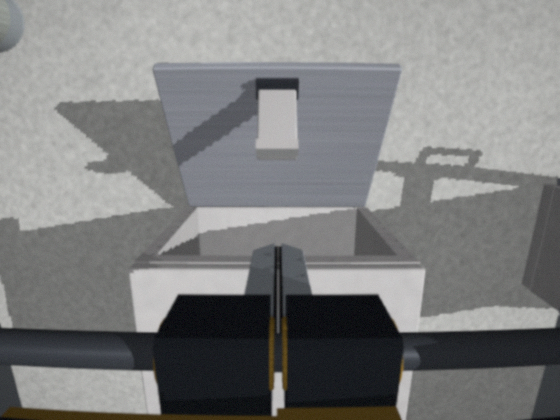

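The door has dropped free (panel spans rows 65–207, lever at (277,120)). I'll move over the panel, 55 mm to the +y side.

```bash
python3 -m pendant '[{"claw":0,"delta_pos":[0.04,-0.03,0],"rotation":[0,0,0]},{"claw":0,"delta_pos":[0.076,-0.055,0.02],"rotation":[0,0,0]},{"claw":0,"delta_pos":[0.076,-0.055,0.06],"rotation":[0,0,0]},{"claw":0,"delta_pos":[0.076,-0.055,0.087],"rotation":[0,0,0]},{"claw":0,"delta_pos":[0.076,-0.055,0.087],"rotation":[0,0,0]}]'; python3 rel.py 165 55 24 0.067;python3 - <<'E'
from h import *
a=manip.camera("wrist")[:,:,::-1];b=manip.camera("side")[:,:,::-1]
cv2.imwrite("pics/c4.png",np.hstack([cv2.resize(a,(400,300)),cv2.resize(b[200:410,245:525],(400,300))]))
E
```

```text
clock: 4.78
eef_pos: [529.4, 265.1, 146.8]
eef_rot: [3.138, 0.008, 0.071]
wrist_force: [-0.2, -0.6, 1.1]
finger_gap: 0.5
clock 4.775 pos [529.36012151 265.07379626 146.75514982] rot [3.13841941 0.00775848 0.07073676] F [-0.1777592  -0.57059679  1.06008027] gap 0.538340146085144 j [ 0.4   0.45  1.46 -0.    1.24  1.9 ]
local 163.75835715136975 54.231871136922514
target [530.54755239 265.92332955  24.        ] delta m [ 0.0022 -0.0012  0.1227] rotvec [0.003 0.008 0.004]
```

View pics/c4.png

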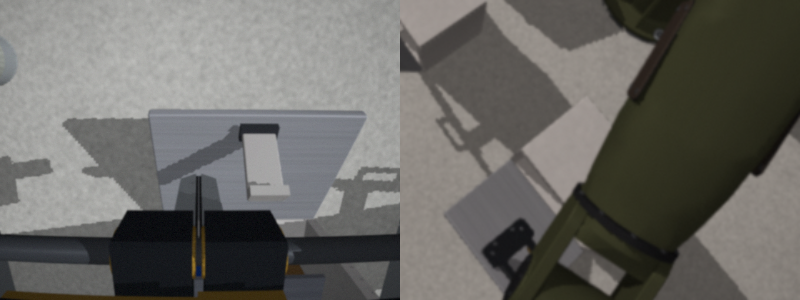

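```bash
python3 -m pendant '[{"claw":0,"delta_pos":[0.001,0,0.03],"rotation":[0,0,0]},{"claw":0,"delta_pos":[0.001,0,0.05],"rotation":[0,0,0]},{"claw":0,"delta_pos":[0.001,0,0.07],"rotation":[0,0,0]},{"claw":0,"delta_pos":[0.001,0,0.083],"rotation":[0,0,0]},{"claw":0,"delta_pos":[0.001,0,0.083],"rotation":[0,0,0]}]'; python3 rel.py 165 55 22 0.067;python3 - <<'E'
from h import *
a=manip.camera("wrist")[:,:,::-1];b=manip.camera("scene")[:,:,::-1]
cv2.imwrite("pics/c5.png",np.hstack([cv2.resize(a,(400,300)),cv2.resize(b[30:180,180:380],(400,300))]))
E
```

```text
clock: 5.5
eef_pos: [531.5, 265.5, 67.2]
eef_rot: [3.14, 0.003, 0.071]
wrist_force: [0.4, -0.6, -0.5]
finger_gap: 0.6
clock 5.5 pos [531.52967846 265.54556143  67.21782601] rot [3.14013759e+00 2.71601815e-03 7.06770868e-02] F [ 0.36988633 -0.62434067 -0.5058289 ] gap 0.6282081510394322 j [ 0.4   0.54  1.52 -0.    1.08  1.9 ]
local 165.9546309743372 54.557326245706705
target [530.54755239 265.92332955  22.        ] delta m [-0.0008 -0.0005  0.0452] rotvec [0.001 0.003 0.004]
```

View pics/c5.png

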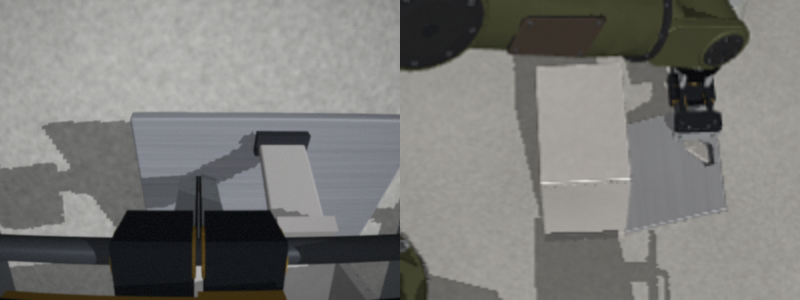

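The tip is nearly at the panel, the lever is clear beside it, and the forearm rides well above the cupboard. Pushing on down.

```bash
python3 -m pendant '[{"claw":0,"delta_pos":[0,0,0.01],"rotation":[0,0,0]},{"claw":0,"delta_pos":[0,0,0.018],"rotation":[0,0,0]},{"claw":0,"delta_pos":[0,0,0.026],"rotation":[0,0,0]},{"claw":0,"delta_pos":[0,0,0.026],"rotation":[0,0,0]}]'; python3 -m pendant '[{"claw":0,"delta_pos":[0,0,0.007],"rotation":[0,0,0]},{"claw":0,"delta_pos":[0,0,0.014],"rotation":[0,0,0]},{"claw":0,"delta_pos":[0,0,0.018],"rotation":[0,0,0]},{"claw":0,"delta_pos":[0,0,0.018],"rotation":[0,0,0]},{"claw":0,"delta_pos":[0,0,0.018],"rotation":[0,0,0]}]'
```

```text
clock: 6.1
eef_pos: [531.5, 265.5, 41.1]
eef_rot: [3.14, 0.003, 0.071]
wrist_force: [-0.3, 0.6, -1.2]
finger_gap: 0.4
clock: 6.72
eef_pos: [531.3, 265.5, 23.1]
eef_rot: [3.14, 0.003, 0.071]
wrist_force: [0.3, 0.9, -0.1]
finger_gap: 0.3
```

Run:
```python
from h import *
a=manip.camera("wrist")[:,:,::-1];b=manip.camera("scene")[:,:,::-1]
cv2.imwrite("pics/c6.png",np.hstack([cv2.resize(a,(400,300)),cv2.resize(b[30:180,180:380],(400,300))]))
```

```text
(no output)
```

View pics/c6.png

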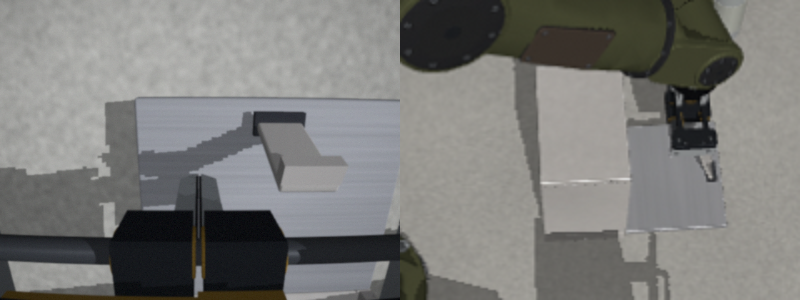

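The panel is down almost flat, with the lever standing clear of the fingers. I'll nudge 2 mm more, then withdraw upwards.

```bash
python3 -m pendant '[{"claw":0,"delta_pos":[0,0,0.002],"rotation":[0,0,0]},{"claw":0,"delta_pos":[0,0,0.002],"rotation":[0,0,0]}]'; python3 -m pendant '[{"claw":0,"delta_pos":[0,0,-0.03],"rotation":[0,0,0]},{"claw":0,"delta_pos":[0,0,-0.08],"rotation":[0,0,0]},{"claw":0,"delta_pos":[0,0,-0.14],"rotation":[0,0,0]},{"claw":0,"delta_pos":[0,0,-0.2],"rotation":[0,0,0]},{"claw":0,"delta_pos":[0,0,-0.22],"rotation":[0,0,0]},{"claw":0,"delta_pos":[0,0.05,-0.22],"rotation":[0,0,0]},{"claw":0,"delta_pos":[-0.05,0.055,-0.22],"rotation":[0,0,0]},{"claw":0,"delta_pos":[-0.075,0.055,-0.22],"rotation":[0,0,0]},{"claw":0,"delta_pos":[-0.075,0.055,-0.22],"rotation":[0,0,0]},{"claw":0,"delta_pos":[-0.075,0.055,-0.22],"rotation":[0,0,0]}]'
cat > chk.py <<'E'
from h import *
m=manip.camera_model("wrist");s=manip.read_state()
a=manip.camera("wrist")[:,:,::-1].copy();b=manip.camera("scene")[:,:,::-1];cv2.imwrite("pics/scene7.png",b);cv2.imwrite("pics/wrist7.png",a)
T=np.eye(4);T[:3,:3]=R.from_euler("xyz",s["eef_rot"]).as_matrix();T[:3,3]=s["eef_pos"]
W=T@m["T_tool_cam"];p=[369.6,200,.067]
for t in (1.2,1.4,1.5,1.57):
  print(t,np.round(proj(m,loc(p,[[65+165*np.sin(t),98*k,20+165*np.cos(t)] for k in(1,-1)]),W)).tolist(),"scene",np.round(proj(manip.camera_model("scene"),loc(p,[[65+165*np.sin(t),98*k,20+165*np.cos(t)] for k in(1,-1)]))).tolist())
E
python3 chk.py
```

```text
clock: 7.08
eef_pos: [531.4, 265.5, 21.2]
eef_rot: [3.14, 0.003, 0.071]
wrist_force: [0.5, 0.8, -0.9]
finger_gap: 0.2
clock: 8.32
eef_pos: [461.7, 205.9, 241.6]
eef_rot: [3.14, 0.002, 0.071]
wrist_force: [-0.1, 1.0, 0.3]
finger_gap: 0.8
1.2 [[164.0, 53.0], [389.0, 54.0]] scene [[337.0, 81.0], [343.0, 134.0]]
1.4 [[173.0, 49.0], [380.0, 49.0]] scene [[338.0, 86.0], [345.0, 139.0]]
1.5 [[177.0, 49.0], [375.0, 50.0]] scene [[338.0, 89.0], [344.0, 141.0]]
1.57 [[180.0, 51.0], [373.0, 52.0]] scene [[338.0, 91.0], [344.0, 143.0]]
```

View pics/wrist7.png

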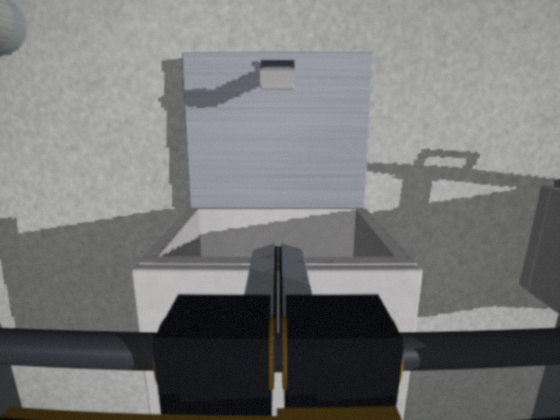

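View pics/scene7.png

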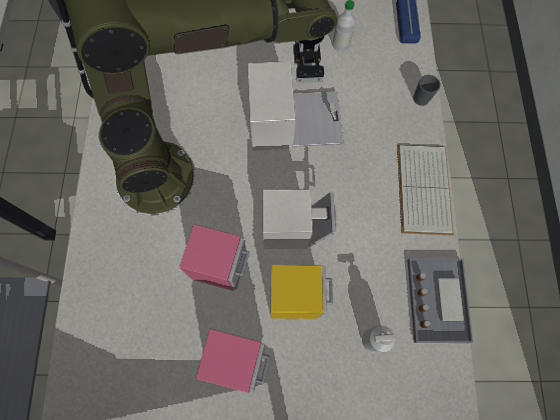

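The door's upper corners in the wrist view are at (183,53) and (371,53), 188 px apart. That fits flat (193 px) better than 1.4 rad (207 px). In scene its free corner is at about (343,143), which also matches 1.57. The narrow door is still ajar at (322,215). The tool is clear, so I'll hand in.

```bash
python3 -c "
from cell import manip
s=manip.read_state();print(s['clock'],abs(s['qd']).max(),s['wrist_force']);print(manip.sign_off())"
```

```text
8.425 0.004274207937136705 [-0.48598388 -0.49985786 -0.34332818]
the job is handed in; nothing more can be done
None
```

The wide cupboard's door is open and flat, the narrow cupboard is still latched, and I handed the job in at about 8.4 s. The hand-in reports no verdict, so this rests on my own checks.

**What I did:** I found the wide cupboard with the scene and side cameras. With closed fingers I pressed its hook about 14 mm down through the gap, then withdrew upwards, and the door dropped. I then pushed the panel down 55 mm to the +y side of mid-width, to a tip height of 21 mm, and lifted clear.

**Last checks:**
- **Wide door:** its corners fit about 1.57 rad in both the wrist and scene pictures. The wrist picture measured 188 px wide, against 193 px predicted for flat and 207 px for 1.4 rad.
- **Narrow door:** it looks unchanged and still ajar.
- **Robot:** it was at rest and touching nothing, with wrist force under 1 N.

**Disagreements:**
- The two cameras' fits of the cupboard position differed by about 4 mm.
- The force read while pushing the panel was only about 1 N, less than the roughly 3 N expected, so I relied on the pictures to confirm the door was down.

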